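Call the welder and point out the missing gusset

TASK

Press the round push-button on the grey call box to call the welder, then show what is to be welded: point with the fingertips at the middle of the loose triangular gusset plate and keep still there for two seconds, then likewise point for two seconds at the one corner of the square steel frame that has no gusset yet. When pointing, hold the fingertips about 2 to 4 cm above the thing without touching it; do not dip down to point at any other plate or corner, and touch, shift or pick up nothing but the button. Then raise the hand at least 25 cm above the bench.

Things in the scene. Friction and masses are not known exactly. Their poses are not given: they have to be found in the camera images.
- call (a joint): travel of the push-button in m: 0 released, 0.006 fully down; a spring returns it. It moves straight down, starts to move at about 1.5 N and is fully down at 5 N; a press of 0.005 or more counts
- call_top (a point): centre of the top face of the round black push-button (36 mm across, in a flat grey collar 52 mm across), 77 mm above the bench when released; it moves down with the button. The call box is a grey box 110 x 150 x 55 mm, fixed to the bench; on the same top, 77 mm from the button, is a black selector with a bar-shaped grip, up to 73 mm above the bench, which is not the button
- call_box: the grey call box, 110 (x) x 150 (y) x 55 mm high, fixed; origin at the centre of its underside; the button is at y = +35 mm, the selector at y = -42 mm
- gusset: the loose gusset: a flat steel right-angled triangle, legs 60 mm, 6 mm thick, lying flat on the bench. Origin at the triangle's centroid on its underside; the right angle is at (-20, -20) mm and the legs run along its +x and +y. It is the same as the three already welded on the frame
- frame: square frame of 25 mm square steel tube, 180 x 180 mm outside, lying flat and fixed to the bench, at any yaw; tube tops 25 mm above the bench. Origin at the centre of its underside. Triangular gusset plates (60 mm legs, 6 mm thick) lie welded on top of three of its corners (top 31 mm above the bench); the corner at +x +y of its frame is bare
- bare_corner (a point): top of the frame's bare corner (without gusset), on the mitre seam where the centre lines of the two tubes meet, 25 mm above the bench
- done_corner1 (a point): middle of a gusset already welded on the frame (top, 31 mm above the bench), not to be pointed at
- done_corner2 (a point): as done_corner1, another corner
- done_corner3 (a point): as done_corner1, another corner
- disc: loose round steel disc, 64 mm across, 6 mm thick, flat on the bench; origin at the centre of its underside; leave alone
- square_plate: loose square steel plate 58 x 58 x 6 mm; origin at the centre of its underside; leave alone
- strip: loose steel strip 75 x 30 x 6 mm; origin at the centre of its underside; leave alone
- magnet: small grey holding magnet, 42 x 42 x 12 mm with a 14 mm stud on top, 28 mm high in all, standing inside the frame; origin at the centre of its underside; leave alone
- hammer: hammer with a wooden handle, 270 mm long, lying at the back; leave alone
- wrench: steel wrench, 170 mm long, lying at the back; leave alone
- paint_tin: plain aluminium paint tin, 66 mm across, 110 mm high, standing at the back right; origin at the centre of its underside; leave alone
Mind the look-alikes: they are no part of the job. What is shaped like the gusset but green or yellow is not meant.

How it is judged (in metres and radians):
On the way, in this order (a step that is already met when the one before it is completed fails the run):
1. the call button is pressed (5 mm or more) (value of joint call above 0.0045 m), for 0.05 s.
2. the fingertips dwell close above the loose gusset (tool point within 25 mm sideways of its centroid, below 85 mm, button released) (horizontal distance between the grasp point and gusset below 0.025 m and height (world z) of the grasp point below 0.085 m and value of joint call below 0.002 m), for 1.6 s.
3. the fingertips dwell close above the bare corner (tool point within 30 mm sideways, below 105 mm) (horizontal distance between the grasp point and bare_corner below 0.03 m and height (world z) of the grasp point below 0.105 m), for 1.6 s.
At the end, for the whole second after the job is handed in: The button is released, the gusset lies within 6 mm and each other loose thing within 15 mm of its start, and the tool centre point is over 0.2 m above the bench (height (world z) of the grasp point above 0.2 m and value of joint call below 0.002 m and linear speed of gusset below 0.02 m/s and distance of gusset from where it was at the start of the episode below 0.006 m and distance of each of disc, square_plate, strip, magnet, hammer, wrench, paint_tin from where it was at the start of the episode below 0.015 m); the robot touches nothing.
It fails at once if the gusset is touched, shifted or lifted (contact force between any of the fingers, the arm and gusset above 0.5 N or distance of gusset from where it was at the start of the episode above 0.006 m or height (world z) of gusset above 0.01 m).
It fails at once if the frame is touched (contact force between any of the fingers, the arm and frame above 0.5 N).
It fails at once if another loose thing is touched, shifted or lifted (distance of any of disc, square_plate, strip, magnet, hammer, wrench, paint_tin from where it was at the start of the episode above 0.015 m or contact force between any of the fingers, the arm and disc above 0.5 N or contact force between any of the fingers, the arm and square_plate above 0.5 N or contact force between any of the fingers, the arm and strip above 0.5 N or contact force between any of the fingers, the arm and magnet above 0.5 N or contact force between any of the fingers, the arm and hammer above 0.5 N or contact force between any of the fingers, the arm and wrench above 0.5 N or contact force between any of the fingers, the arm and paint_tin above 0.5 N).
It fails at once if another plate is pointed at (tool point within 20 mm sideways and below 75 mm) ((horizontal distance between the grasp point and disc below 0.02 m and height (world z) of the grasp point below 0.075 m) or (horizontal distance between the grasp point and square_plate below 0.02 m and height (world z) of the grasp point below 0.075 m) or (horizontal distance between the grasp point and strip below 0.02 m and height (world z) of the grasp point below 0.075 m)).
It fails at once if another corner of the frame is pointed at (tool point within 20 mm sideways and below 95 mm) ((horizontal distance between the grasp point and done_corner1 below 0.02 m and height (world z) of the grasp point below 0.095 m) or (horizontal distance between the grasp point and done_corner2 below 0.02 m and height (world z) of the grasp point below 0.095 m) or (horizontal distance between the grasp point and done_corner3 below 0.02 m and height (world z) of the grasp point below 0.095 m)).
It also fails if it takes over 62 s, if anything falls off the work surface, if the arm or the gripper's body presses on something with over 40 N, if the wrist force passes 120 N, or if a joint passes its speed limit or range.

ROBOT

A 7-joint arm with a two-finger parallel gripper is mounted at the origin on the work surface. World frame = base frame: x ahead of the robot, y to its left, z up, the work surface at z = 0. Lengths are in m, angles in degrees, forces in N, time in s.
With the tool pointing down it reaches from about 0.35 to 0.9 m from the base axis. Payload 19.9 kg.
Tool frame: the origin (TCP) lies between the finger pads, 19 mm behind the fingertips; this is the grasp point; z points along the fingers, y is the line along which they close (so a half turn about z gives the same grasp; the last joint's range is limited). The gripper opens to 85 mm and grips with 20 to 120 N. Pads are 22 mm wide; open, the fingers measure 114 mm over their backs; the gripper's body (76 mm by 85 mm) begins 54 mm behind the grasp point. The pads swing forward as they close: fully open they stand 13 mm farther back than shut.
Start: joints at [66.091, 23.915, -0.59, 92.452, 0.269, 63.638, -3.037], TCP at [0.229, -0.581, 0.25] pointing down, gripper open.
Joint ranges: [-161.28, 161.28], [-22.2, 115.67], [-73.04, 71.86], [3.21, 147.25], [-68.34, 248.33], [10.77, 114.83], [-161.83, 161.83]. Speed limits (degrees/s): [108.29, 108.29, 136.94, 136.94, 172.46, 172.46, 172.46].

INTERFACE

Orientations are given as [roll, pitch, yaw] about the fixed x, y, z axes, in that order (R = Rz(yaw) Ry(pitch) Rx(roll)).
In Python, from workcell import status, optics, bot gives the robot as it stands.
- The arm moves only by the tool servo_tool, never from a script. Its argument "deltas" is a list of rows, each a list of 7 numbers: the closure, from -1 (fully open) to 1 (shut), then the shift along the tool's x, y, z in mm, then the turn, a rotation vector about the tool's x, y, z in degrees. A call has 1 to 10 rows; each row shifts and turns the commanded pose from where the row before left it, along the tool's axes as they then stand; what a row does not reach is not made up. A row lasts 1/12 s, in which the tool goes at most 41.7 mm and 7.16 degrees, less where a joint would pass 70% of its speed; a pose out of reach is approached as far as the arm can. A call is refused whole if a number of a shift passes 41.7 or a number of a turn 7.16, either way. A call with a gripper value outside its range is refused whole. The fingers move at their own pace and stop on an object; the grip force is fixed at half the most. Time passes only in rows, so rows that do not move let the fingers close. It gives the time, the measured TCP pose, the force, the opening and the grip force at its end, in the units of the state.
- status.get_state(): the state, without advancing time (a new reading comes with each control period).
- optics.camera(name): name is "scene" or "top"; returns a dict with "img" (480x640x3 uint8, red, green, blue), "K" (3x3 intrinsics, pixels), "k1" (the pictures are not rectified: a ray, as slopes to the right and down, at radius r is drawn at 1 + k1 r^2 times it, then the intrinsics apply), "camera_from_world" (4x4, takes a point from world to camera coordinates). Camera axes: x right, y down, z forward; pixel columns grow to the right and rows downward; lengths in m; the calibration is good to about 2 mm. A picture is of the moment at which its call begins. There is no depth.
- bot.finish_job(): hands the job in; it is judged then, once.
The state is a dict: "t": time; "joint_positions": joint angles; "qvel": joint speeds; "effort": joint torques, N m; "position": TCP position; "orientation": TCP orientation; "ft_force": force on the tool from outside, world axes, zero at the start; "moment": the same for the moment, N m; "finger_gap": opening from 0.0 (shut) to 1.0 (fully open); "gripper_force": force on a finger pad.
Only numpy, scipy, OpenCV 4.12 (cv2) and the standard library are available. Lean on these libraries where they do the work, as an engineer would, in place of code of your own. Each camera call takes 0.05 s, during which the arm holds its last target. There are 200 camera calls.

## Working session

There is one attempt and no reset: what is moved stays moved. The work goes in short steps, Python scripts to look and compute and a tool call to move; the robot and the scene stay as the last step left them, time stands still between calls to the robot, and variables do not carry over. Pictures are saved under pics/ and viewed, at most 10 in all, crops included, and the job is handed in when it is done.

Besides the shell and the picture viewer there is one more tool, called after "Call:" as name(argument=value, ...), one argument or row to a line, values as JSON. servo_tool: Moves the arm, as the interface text tells. Its arguments: {"type":"object","properties":{"deltas":{"type":"array","items":{"type":"array","items":{"type":"number"}}}},"required":["deltas"]}

```bash
mkdir -p pics
cat > h.py <<'E'
import numpy as np, cv2
from workcell import status, optics, bot
def ray(c,u,v,z):
    K=c["K"];x=(u-K[0][2])/K[0][0];y=(v-K[1][2])/K[1][1]
    a,b=x,y
    for _ in range(20):
        s=1+c["k1"]*(a*a+b*b);a,b=x/s,y/s
    T=np.array(c["camera_from_world"]);R=T[:3,:3];o=-R.T@T[:3,3];d=R.T@np.array([a,b,1])
    return o+d*(z-o[2])/d[2]
E
python3 - <<'E'
from h import *
for n in("top","scene"):
    c=optics.camera(n);cv2.imwrite(f"pics/{n}1.png",c["img"][:,:,::-1])
    np.save(f"{n}.npy",c,allow_pickle=True)
    T=np.array(c["camera_from_world"]);print(n,-T[:3,:3].T@T[:3,3])
s=status.get_state();print(s["t"],s["position"],s["orientation"],s["finger_gap"])
E
```

```text
top [ 0.46737394 -0.02799371  1.0505345 ]
scene [1.28769836 0.25552641 1.20268521]
0.1 [ 0.22926625 -0.5811156   0.24939814] [-1.79934158e+02  6.02357883e-03  2.15318430e+01] 0.9998551004085758
```

View pics/top1.png

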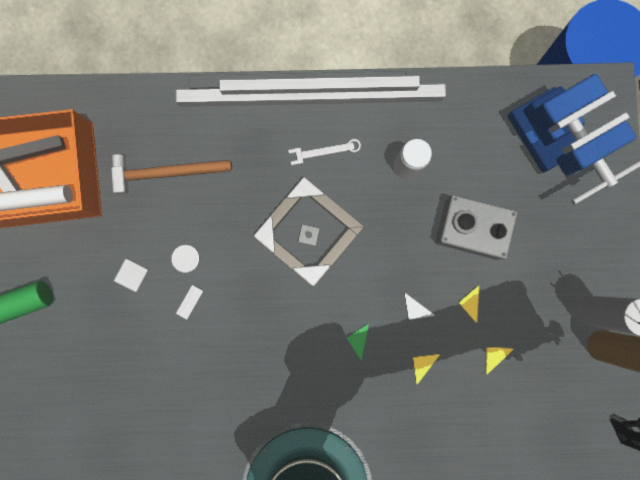

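View pics/scene1.png

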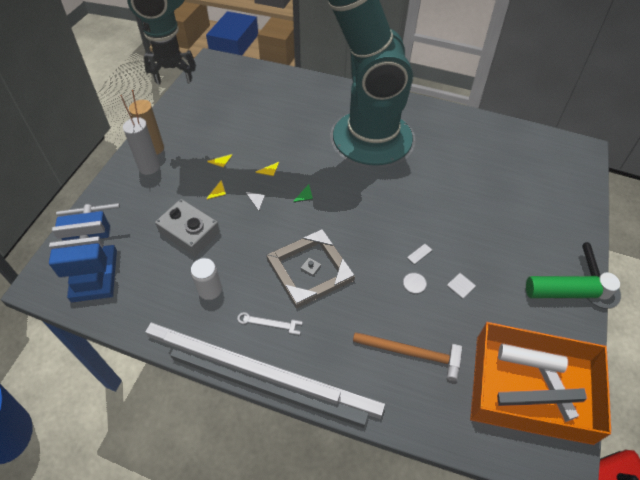

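The top view shows the white loose gusset at about (418,307), the frame's bare corner on the right at (360,228), and the call box at (480,227). The scene view agrees. I'll zoom in to tell the button from the selector and measure.

Run:
```python
from h import *
t=np.load("top.npy",allow_pickle=True).item();s=np.load("scene.npy",allow_pickle=True).item()
a=cv2.resize(t["img"][170:325,340:530],None,fx=4,fy=4,interpolation=2)[:,:,::-1]
b=cv2.resize(s["img"][190:260,145:230],None,fx=4,fy=4,interpolation=2)[:,:,::-1]
p=np.zeros((600,800,3),np.uint8);a=a[:600,:760];p[:a.shape[0],:760]=a
cv2.imwrite("pics/c1.png",p);cv2.imwrite("pics/c2.png",b)
for n,c,z,off in(("top",t,.006,(390,285,440,325)),("scene",s,.006,(240,185,275,215))):
    x0,y0,x1,y1=off;g=c["img"][y0:y1,x0:x1].astype(int)
    m=((g.min(2)>110)&(g.max(2)-g.min(2)<40)).astype(np.uint8)
    k=max(cv2.findContours(m,0,1)[0],key=cv2.contourArea);ar,tri=cv2.minEnclosingTriangle(k)
    M=cv2.moments(k);u,v=M["m10"]/M["m00"]+x0,M["m01"]/M["m00"]+y0
    print(n,"gusset",u,v,ray(c,u,v,z),[ray(c,q[0][0]+x0,q[0][1]+y0,z).round(3)[:2] for q in tri])
for uv in((465,221),(498,231)):print(uv,ray(t,*uv,.077))
print("corner",ray(t,360,228,.025))
```

```text
top gusset 415.69094922737304 308.1373068432671 [ 0.39459214 -0.25662445  0.006     ] [array([ 0.438, -0.228]), array([ 0.369, -0.239]), array([ 0.379, -0.302])]
scene gusset 256.07120743034056 199.13622291021673 [ 0.39565407 -0.25726087  0.006     ] [array([ 0.379, -0.307]), array([ 0.437, -0.23 ]), array([ 0.369, -0.239])]
(465, 221) [ 0.58338208 -0.35468207  0.077     ]
(498, 231) [ 0.56002214 -0.42461428  0.077     ]
corner [ 0.57935377 -0.13326255  0.025     ]
```

View pics/c1.png

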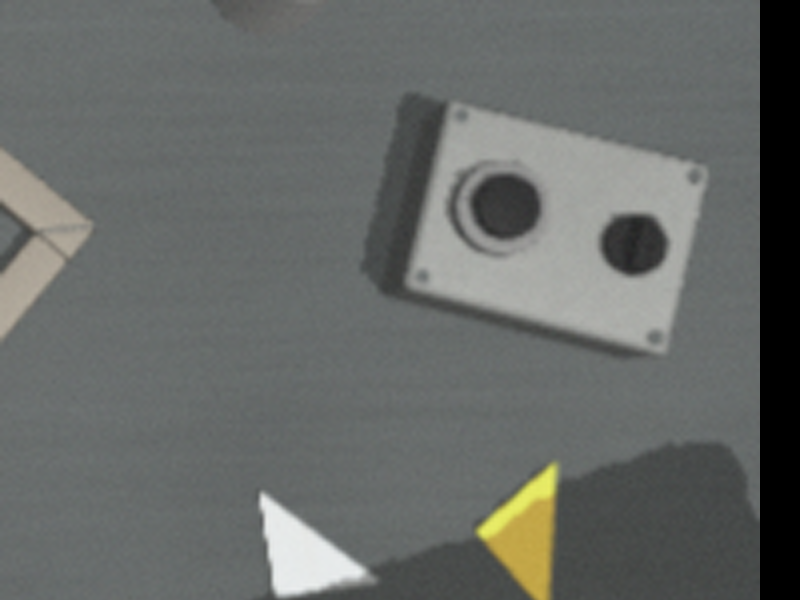

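View pics/c2.png

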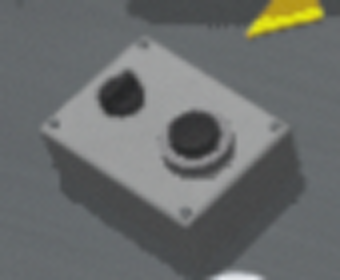

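The button is the one in the round collar, at pixel (466.5,221). The selector's bar grip shows at (498,231). Targets are button (0.583,-0.358), gusset (0.395,-0.256) and bare corner (0.581,-0.125). I'll shut the fingers and move over the button.

Call:
servo_tool(
  deltas=[
    [1,20,-4,0,0,0,0],
    [1,38,-7,0,0,0,0],
    [1,38,-7,0,0,0,0],
    [1,38,-7,0,0,0,0],
    [1,38,-7,0,0,0,0],
    [1,38,-7,0,0,0,0],
    [1,38,-7,0,0,0,0],
    [1,38,-7,0,0,0,0],
    [1,38,-7,0,0,0,0],
    [1,38,-7,0,0,0,0],
  ],
)

```text
t: 0.93
position: [0.5428, -0.3848, 0.2497]
orientation: [-180.0, 0.0, 21.5]
ft_force: [0.0, -0.4, 0.5]
finger_gap: -0.0
gripper_force: 0.0
```

Call:
servo_tool(
  deltas=[
    [1,30,-7,0,0,0,0],
    [1,19,-4,0,0,0,0],
    [1,0,0,20,0,0,0],
    [1,0,0,35,0,0,0],
    [1,0,0,35,0,0,0],
    [1,0,0,20,0,0,0],
    [1,0,0,15,0,0,0],
    [1,0,0,0,0,0,0],
    [1,0,0,0,0,0,0],
    [1,0,0,0,0,0,0],
  ],
)

```text
t: 1.77
position: [0.5835, -0.3582, 0.1261]
orientation: [179.9, -0.0, 21.5]
ft_force: [0.2, -0.4, 0.2]
finger_gap: -0.001
gripper_force: 0.0
```

Run:
```python
from h import *
t=optics.camera("top");s=optics.camera("scene")
a=cv2.resize(t["img"][170:270,420:530],None,fx=4,fy=4)[:,:,::-1];b=cv2.resize(s["img"][150:270,130:230],None,fx=4,fy=4)[:,:,::-1]
p=np.zeros((480,840,3),np.uint8);p[:400,:440]=a;p[:480,440:]=b
cv2.imwrite("pics/d1.png",p[:,:800])
q=status.get_state();print(q["t"],q["position"],q["orientation"],q["ft_force"],q["finger_gap"])
print(ray(t,466.4,221.1,.077),ray(s,193.2,222.5,.077),ray(t,363,226.2,.025),ray(t,349,227.7,.025))
```

```text
1.8667 [ 0.58363547 -0.3583201   0.12642298] [ 1.79915926e+02 -6.87145728e-02  2.15266079e+01] [ 0.6097178   0.39760884 -0.04910452] 0.0030894098170154384
[ 0.58309219 -0.35768714  0.077     ] [ 0.58576883 -0.35858525  0.077     ] [ 0.58329213 -0.14019366  0.025     ] [ 0.58063367 -0.10834101  0.025     ]
```

View pics/d1.png

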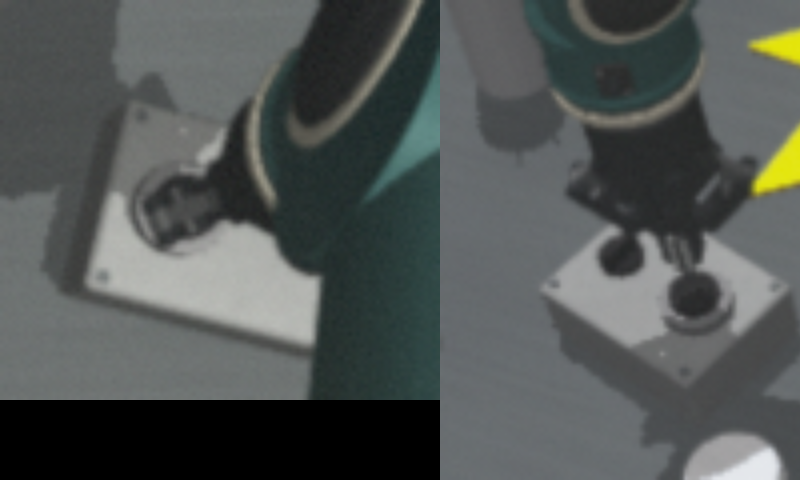

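Both views put the fingertips directly above the button (about (175,205) in the left crop). The bare corner works out at (0.582,-0.124). Pressing now.

Call:
servo_tool(
  deltas=[
    [1,0,0,12,0,0,0],
    [1,0,0,12,0,0,0],
    [1,0,0,4,0,0,0],
    [1,0,0,2,0,0,0],
    [1,0,0,2,0,0,0],
    [1,0,0,2,0,0,0],
    [1,0,0,0,0,0,0],
    [1,0,0,0,0,0,0],
  ],
)

```text
t: 2.53
position: [0.5831, -0.3579, 0.0912]
orientation: [-180.0, 0.0, 21.5]
ft_force: [-3.1, 1.6, 4.3]
finger_gap: -0.003
gripper_force: 2.0
```

Call:
servo_tool(
  deltas=[
    [1,0,0,1,0,0,0],
    [1,0,0,1,0,0,0],
    [1,0,0,0,0,0,0],
    [1,0,0,0,0,0,0],
  ],
)

```text
t: 2.87
position: [0.5832, -0.358, 0.0897]
orientation: [180.0, -0.0, 21.5]
ft_force: [-5.7, 2.7, 12.1]
finger_gap: 0.002
gripper_force: 6.1
```

12 N means the button is fully down. Next I lift and go to the gusset.

Call:
servo_tool(
  deltas=[
    [1,0,0,-15,0,0,0],
    [1,0,0,-35,0,0,0],
    [1,0,0,-35,0,0,0],
    [1,0,0,-25,0,0,0],
    [1,-17,-20,0,0,0,0],
    [1,-25,-30,0,0,0,0],
    [1,-25,-30,0,0,0,0],
    [1,-25,-30,0,0,0,0],
    [1,-25,-30,0,0,0,0],
    [1,-20,-24,0,0,0,0],
  ],
)

```text
t: 3.7
position: [0.3933, -0.2546, 0.1996]
orientation: [180.0, -0.0, 21.5]
ft_force: [1.7, -1.0, 0.0]
finger_gap: -0.005
gripper_force: 0.0
```

Call:
servo_tool(
  deltas=[
    [1,0,0,0,0,0,0],
    [1,0,0,20,0,0,0],
    [1,0,0,35,0,0,0],
    [1,0,0,30,0,0,0],
    [1,0,0,15,0,0,0],
    [1,0,0,0,0,0,0],
    [1,0,0,0,0,0,0],
  ],
)

```text
t: 4.28
position: [0.3957, -0.2557, 0.0995]
orientation: [-180.0, 0.0, 21.5]
ft_force: [-0.1, 0.1, 0.5]
finger_gap: 0.002
gripper_force: 0.0
```

Run:
```python
from h import *
s=optics.camera("scene")
cv2.imwrite("pics/e1.png",cv2.resize(s["img"][110:260,170:340],None,fx=4,fy=4)[:,:,::-1])
```

```text
(no output)
```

View pics/e1.png

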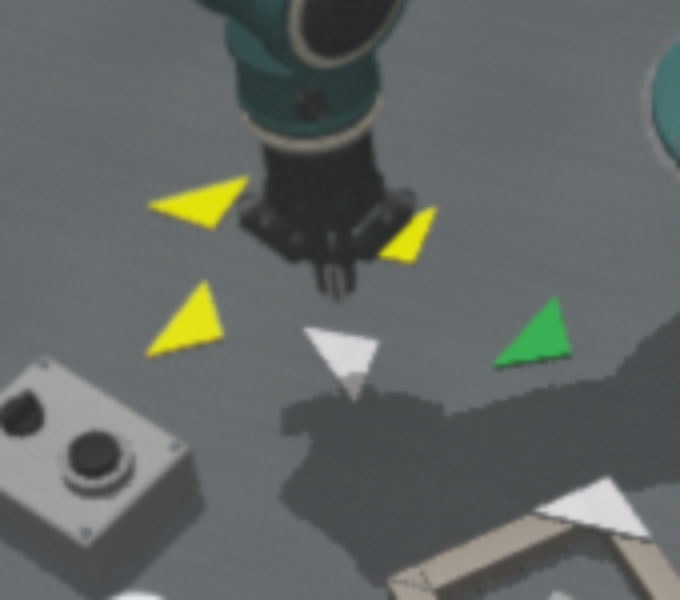

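The shut fingertips (crop about (337,298)) hang above the white gusset (crop about (345,355)), and nothing has moved. Lowering to TCP 0.055 and holding still for over two seconds.

Call:
servo_tool(
  deltas=[
    [1,0,0,12,0,0,0],
    [1,0,0,18,0,0,0],
    [1,0,0,10,0,0,0],
    [1,0,0,4,0,0,0],
    [1,0,0,0,0,0,0],
    [1,0,0,0,0,0,0],
    [1,0,0,0,0,0,0],
    [1,0,0,0,0,0,0],
    [1,0,0,0,0,0,0],
    [1,0,0,0,0,0,0],
  ],
)

```text
t: 5.17
position: [0.3956, -0.2558, 0.0553]
orientation: [180.0, -0.0, 21.5]
ft_force: [0.2, 0.6, 1.2]
finger_gap: -0.004
gripper_force: 0.0
```

Call:
servo_tool(
  deltas=[
    [1,0,0,0,0,0,0],
    [1,0,0,0,0,0,0],
    [1,0,0,0,0,0,0],
    [1,0,0,0,0,0,0],
    [1,0,0,0,0,0,0],
    [1,0,0,0,0,0,0],
    [1,0,0,0,0,0,0],
    [1,0,0,0,0,0,0],
    [1,0,0,0,0,0,0],
    [1,0,0,0,0,0,0],
  ],
)

```text
t: 6.0
position: [0.3954, -0.2557, 0.0549]
orientation: [-180.0, 0.0, 21.5]
ft_force: [0.3, -0.7, -0.2]
finger_gap: -0.002
gripper_force: 0.0
```

Call:
servo_tool(
  deltas=[
    [1,0,0,0,0,0,0],
    [1,0,0,0,0,0,0],
    [1,0,0,0,0,0,0],
    [1,0,0,0,0,0,0],
    [1,0,0,0,0,0,0],
    [1,0,0,0,0,0,0],
    [1,0,0,0,0,0,0],
    [1,0,0,0,0,0,0],
    [1,0,0,0,0,0,0],
    [1,0,0,0,0,0,0],
  ],
)

```text
t: 6.83
position: [0.3954, -0.2557, 0.055]
orientation: [-180.0, 0.0, 21.5]
ft_force: [-0.5, -0.0, -0.1]
finger_gap: -0.004
gripper_force: 0.0
```

Call:
servo_tool(
  deltas=[
    [1,0,0,0,0,0,0],
    [1,0,0,-20,0,0,0],
    [1,0,0,-35,0,0,0],
    [1,0,0,-35,0,0,0],
    [1,0,0,-35,0,0,0],
    [1,22,-6,0,0,0,0],
    [1,35,-8,0,0,0,0],
    [1,35,-8,0,0,0,0],
    [1,35,-8,0,0,0,0],
    [1,35,-8,0,0,0,0],
  ],
)

```text
t: 7.67
position: [0.5334, -0.1598, 0.1801]
orientation: [180.0, -0.0, 21.5]
ft_force: [-0.1, -1.6, 1.1]
finger_gap: 0.003
gripper_force: 0.0
```

Call:
servo_tool(
  deltas=[
    [1,35,-8,0,0,0,0],
    [1,25,-8,0,0,0,0],
    [1,0,0,0,0,0,0],
    [1,0,0,20,0,0,0],
    [1,0,0,25,0,0,0],
    [1,0,0,15,0,0,0],
    [1,0,0,0,0,0,0],
    [1,0,0,0,0,0,0],
  ],
)

```text
t: 8.33
position: [0.5818, -0.1239, 0.1198]
orientation: [-180.0, 0.1, 21.5]
ft_force: [0.1, 0.0, 0.6]
finger_gap: -0.0
gripper_force: 0.0
```

Run:
```python
from h import *
s=optics.camera("scene")
cv2.imwrite("pics/f1.png",cv2.resize(s["img"][160:310,200:370],None,fx=4,fy=4)[:,:,::-1])
```

```text
(no output)
```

View pics/f1.png

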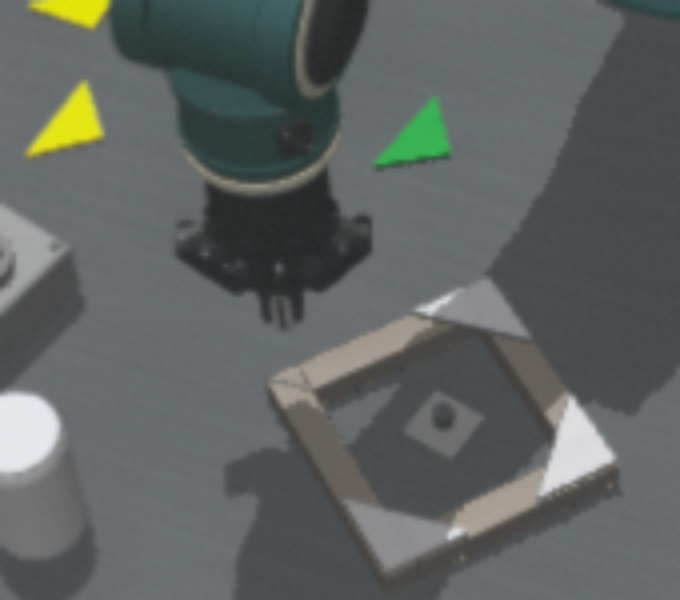

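The fingertips (crop about (283,325)) are right above the bare corner (crop about (292,382)), well clear of the tin and the gussets. Lowering to TCP 0.074 and dwelling.

Call:
servo_tool(
  deltas=[
    [1,0,0,15,0,0,0],
    [1,0,0,18,0,0,0],
    [1,0,0,10,0,0,0],
    [1,0,0,3,0,0,0],
    [1,0,0,0,0,0,0],
    [1,0,0,0,0,0,0],
    [1,0,0,0,0,0,0],
    [1,0,0,0,0,0,0],
    [1,0,0,0,0,0,0],
    [1,0,0,0,0,0,0],
  ],
)

```text
t: 9.22
position: [0.5823, -0.124, 0.0744]
orientation: [180.0, -0.0, 21.5]
ft_force: [-0.3, 0.5, -0.3]
finger_gap: -0.002
gripper_force: 0.0
```

Call:
servo_tool(
  deltas=[
    [1,0,0,0,0,0,0],
    [1,0,0,0,0,0,0],
    [1,0,0,0,0,0,0],
    [1,0,0,0,0,0,0],
    [1,0,0,0,0,0,0],
    [1,0,0,0,0,0,0],
    [1,0,0,0,0,0,0],
    [1,0,0,0,0,0,0],
    [1,0,0,0,0,0,0],
    [1,0,0,0,0,0,0],
  ],
)

```text
t: 10.05
position: [0.5821, -0.124, 0.074]
orientation: [-180.0, -0.0, 21.5]
ft_force: [0.4, 0.6, 0.4]
finger_gap: -0.002
gripper_force: 0.0
```

Call:
servo_tool(
  deltas=[
    [1,0,0,0,0,0,0],
    [1,0,0,0,0,0,0],
    [1,0,0,0,0,0,0],
    [1,0,0,0,0,0,0],
    [1,0,0,0,0,0,0],
    [1,0,0,0,0,0,0],
    [1,0,0,0,0,0,0],
    [1,0,0,0,0,0,0],
    [1,0,0,0,0,0,0],
    [1,0,0,0,0,0,0],
  ],
)

```text
t: 10.88
position: [0.5821, -0.124, 0.074]
orientation: [-180.0, 0.0, 21.5]
ft_force: [-0.8, 0.1, 0.0]
finger_gap: 0.002
gripper_force: 0.0
```

Call:
servo_tool(
  deltas=[
    [1,0,0,-15,0,0,0],
    [1,0,0,-35,0,0,0],
    [1,0,0,-38,0,0,0],
    [1,0,0,-38,0,0,0],
    [1,0,0,-38,0,0,0],
    [1,0,0,-38,0,0,0],
    [1,0,0,-25,0,0,0],
    [1,0,0,0,0,0,0],
    [1,0,0,0,0,0,0],
    [1,0,0,0,0,0,0],
  ],
)

```text
t: 11.72
position: [0.5818, -0.1239, 0.3004]
orientation: [-180.0, 0.0, 21.5]
ft_force: [0.5, -0.1, -1.0]
finger_gap: 0.001
gripper_force: 0.0
```

```bash
python3 -c "
from workcell import bot;print(bot.finish_job())"
```

```text
the job is handed in; nothing more can be done
None
```

I pressed the call button, pointed for two seconds each at the loose gusset and then the bare frame corner, raised the hand to 0.30 m, and handed the job in; no verdict came back.

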